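# Extend the funnel arm by one snap-button hole

## Task

The funnel on the telescopic arm of its bench stand stops short of the white cup. Press the arm's spring button flush and slide the square tube outward to the next hole, just one hole, until the button springs back out and the funnel is over the cup. Leave the arm that carries the flat round plate as it is, and let go.

Things in the scene. Friction and masses are not known exactly. Their poses are not given: they have to be found in the camera images.
- funnel_stand: Fixed stand with a level square tube and a white funnel at its far end (twin: a flat plate). Origin on the worktop, straight below the tube's axis at the button; z up. Tube axis 110 mm up, along y: post at y +135 mm (head 130 mm high), funnel at y -115 mm at first, outward is -y. Button: in the -x face (robot side), x -14, y 0, z 110 mm, stays there. Fixed cup, 87 mm high, at y -150 mm.
- funnel_tube (a joint): Travel of the funnel's sliding tube (28x28x135 mm, aluminium, at stand y -50 to +85 mm at first) along the stand's -y, m: 0 = first hole, 0.035 = next, 0.070 = last; friction 1.5 N, play 1.5 mm each way. Pinched from above across its sides at the button, one finger presses the button flush and the grip can slide the tube (about 10 N at first); the button springs out by itself in the next hole.
- funnel_button (a joint): Push of the funnel arm's snap button, a 12 mm steel dome in a 15 mm hole, along the stand's +x, m: 0 = out, 5 mm proud of the tube's face; 0.005 = flush with the face; 0.007 = riding under the tube's wall between two holes. Spring 3 N when out, 5 N when flush.
- plate_tube (a joint): Travel, m, of the same tube on the twin stand, whose arm carries a flat round steel plate, 68 mm wide: 0 at the start, to be left there.

How it is judged (in metres and radians):
On the way, in this order (a step that is already met when the one before it is completed fails the run):
1. the button is pressed flush (within 1 mm) with the tube still at the first hole (value of joint funnel_button above 0.004 m and value of joint funnel_tube below 0.012 m), for 0.05 s.
2. the tube is at the next hole and the button has sprung out in it (value of joint funnel_tube between 0.031 and 0.039 m and value of joint funnel_button below 0.0015 m), for 0.2 s.
At the end, for the whole second after the job is handed in: The funnel arm's tube is one hole farther out (35 mm, within 4 mm), its button has sprung out again (within 1.5 mm of fully out), the plate arm's tube is where it was (within 4 mm), and nothing is held (all of step 2 and value of joint plate_tube between -0.004 and 0.004 m); the robot touches nothing.
It fails at once if the funnel arm is slid past the next hole (value of joint funnel_tube above 0.045 m).
It fails at once if the plate arm is slid (value of joint plate_tube above 0.006 m or value of joint plate_tube below -0.006 m).
It also fails if it takes over 32 s, if anything falls off the work surface, if the arm or the gripper's body presses on something with over 40 N, if the wrist force passes 120 N, or if a joint passes its speed limit or range.

## Robot

A 6-joint arm with a two-finger parallel gripper is mounted at the origin on a cart in front of the work surface, level with it; the furniture and walls round the work are solid. World frame = base frame: x ahead of the robot, y to its left, z up, the work surface at z = 0. Lengths are in mm, angles in rad, forces in N, time in s.
With the tool pointing down it reaches from about 375 to 925 mm from the base axis. Payload 5.7 kg.
Tool frame: the origin (TCP) lies between the finger pads; the fingertips stand 8 mm ahead of it and the grasp point (between the pads) lies 11 mm behind it; z points along the fingers, y is the line along which they close (so a half turn about z gives the same grasp; the last joint's range is limited). The gripper opens to 85 mm and grips with 20 to 120 N. Pads are 22 mm wide; open, the fingers measure 114 mm over their backs; the gripper's body (76 mm by 85 mm) begins 54 mm behind the grasp point. The pads swing forward as they close: fully open they stand 13 mm farther back than shut.
Start: joints at [1.164, 0.359, 1.51, -0, 1.272, -0.115], TCP at [172.598, 574.605, 216.067] pointing down, gripper open.
Joint ranges: [-2.97, 2.97], [-1.01, 2.36], [0.21, 2.38], [-0.96, 4.11], [0.2, 2.71], [-2.98, 2.98]. Speed limits (rad/s): [2.39, 2.39, 3.14, 3.14, 3.14, 3.14].

## Interface

Orientations are given as a unit quaternion [w, x, y, z].
In Python, from station import r gives the robot as it stands.
- The arm moves only by the tool move_tool, called after "Emit:" as name(argument=value, ...) on one line, values as JSON. Schema: {"type":"object","properties":{"ticks":{"type":"array","items":{"type":"object","properties":{"tx":{"type":"number"},"ty":{"type":"number"},"tz":{"type":"number"},"yaw":{"type":"number"},"aperture":{"type":"number"}},"additionalProperties":false,"required":["aperture"]},"minItems":1,"maxItems":20},"squeeze":{"type":"number"},"only":{"type":"string"},"quiet":{"type":"boolean"},"lines":{"type":"string"}},"required":["ticks"],"additionalProperties":false}. ticks is a list of rows, 1 to 20 of them, each an object with the fields tx, ty, tz (the shift in shares of 500 mm (1.0 is 500 mm)), yaw (a turn about the tool's z in a scale on which 1.0 is 2 rad), aperture (the finger opening in mm); a field left out counts as zero (the opening has to be given); each row is the pose to reach, as a shift and turn from the pose commanded when the call began, along the tool's axes at that moment; what a row does not reach only later rows make up. A row lasts 1/12 s, in which the tool goes at most 41.7 mm and 0.125 rad, less where a joint would pass 70% of its speed; a pose out of reach is approached as far as the arm can. The fingers move at their own pace and stop on an object; squeeze is the grip in N (left out, the last holds). Time passes only in rows, so rows that do not move let the fingers close. The tool returns the time, the measured TCP pose, the force, the opening and the grip force at its end. only (a regular expression) keeps the lines of the reply that match it, lines (a string "A,B") keeps lines A to B, and quiet returns only ok. No shift or turn number may pass 1 either way. Input that does not fit is refused with a message, and nothing moves.
- r.get_state(): the state, without advancing time (a new reading comes with each control period).
- r.get_image(name): name is "scene" or "top" or "wrist"; returns a dict with "color" (384x512x3 uint8, blue, green, red), "fx", "fy", "cx", "cy" (pixels), "distortion" ([k1, k2, p1, p2, k3] as OpenCV has them; the pictures are not rectified), "world_to_cam" (4x4, takes a point from world to camera coordinates). Camera axes: x right, y down, z forward; pixel columns grow to the right and rows downward; lengths in mm; the calibration is good to about 2 mm. A picture is of the moment at which its call begins. There is no depth.
- r.close_job(): hands the job in; it is judged then, once.
The state is a dict: "time": time; "q": joint angles; "joint_velocities": joint speeds; "tau": joint torques, N m; "eef_pos": TCP position; "tcp_rot": TCP orientation; "wrist_force": force on the tool from outside, world axes, zero at the start; "wrist_torque": the same for the moment, N m; "opening": finger opening in mm; "grip_force": force on a finger pad.
Only numpy, scipy, OpenCV 4.12 (cv2) and the standard library are available. Lean on these libraries where they do the work, as an engineer would, in place of code of your own. Each camera call takes 0.05 s, during which the arm holds its last target. There are 200 camera calls.

## Working session

There is one attempt and no reset: what is moved stays moved. The work goes in short steps, Python scripts to look and compute and a tool call to move; the robot and the scene stay as the last step left them, time stands still between calls to the robot, and variables do not carry over. Pictures are saved under pics/ and viewed, at most 10 in all, crops included, and the job is handed in when it is done.

```bash
mkdir -p pics; python3 - <<'E'
from station import r
import cv2,json
import numpy as np
for n in("scene","top","wrist"):
    d=r.get_image(n);cv2.imwrite(f"pics/{n}0.png",d["color"])
    np.savez(f"{n}0.npz",K=[[d["fx"],0,d["cx"]],[0,d["fy"],d["cy"]],[0,0,1]],D=d["distortion"],T=d["world_to_cam"],c=d["color"])
a=np.hstack([cv2.imread("pics/scene0.png"),cv2.imread("pics/top0.png")])
s=r.get_state();print(s["time"],s["eef_pos"],s["tcp_rot"],s["opening"])
E
```

```text
0.15 [172.41434183 574.1221295  215.42907442] [-1.68006698e-04  1.45382766e-01  9.89375222e-01 -7.02605888e-04] 85.50363636324816
```

View pics/scene0.png

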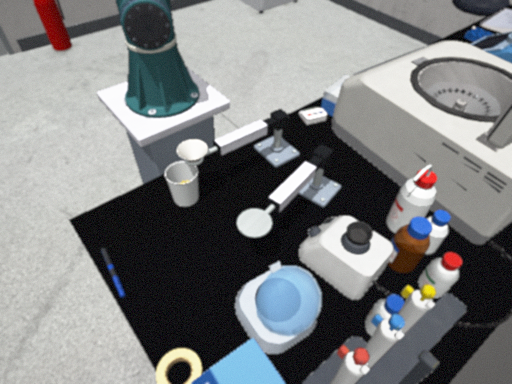

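View pics/top0.png

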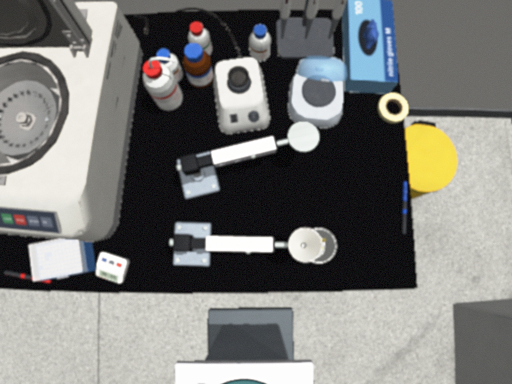

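The scene and top views both show the funnel arm nearest the robot: white tube at top-view (204–274, 244), funnel at (307, 244), cup at (322, 246). The plate arm lies behind it, around (240, 150).

```bash
cat > h.py <<'E'
import cv2,numpy as np
def ray(d,px,z):
    K,D,T=np.array(d["K"]),d["D"],d["T"]
    u=cv2.undistortPoints(np.float64(px).reshape(-1,1,2),K,D)[:,0]
    R,t=T[:3,:3],T[:3,3];C=-R.T@t
    v=np.c_[u,np.ones(len(u))]@R
    return C+v*((z-C[2])/v[:,2])[:,None]
E
python3 - <<'E'
import numpy as np,cv2
from h import *
d=np.load("top0.npz")
c=d["c"];print("cam",-d["T"][:3,:3].T@d["T"][:3,3])
g=c.min(2)
m=(g>150).astype(np.uint8)
m[:225]=0;m[262:]=0;m[:,:196]=0;m[:,345:]=0
for cn in cv2.findContours(m,0,2)[0]:
    if cv2.contourArea(cn)<30: continue
    q=cv2.minAreaRect(cn);b=cv2.boxPoints(q)
    print(cv2.boundingRect(cn),cv2.contourArea(cn),b.round(1).tolist(),"\n",ray(d,b,124).round(1))
for row in range(232,258): print(row,g[row,198:282:4])
e=cv2.resize(c[215:275,160:350],None,fx=4,fy=4,interpolation=2)
s=np.load("scene0.npz")["c"]
f=cv2.resize(s[100:210,150:300],None,fx=5,fy=5,interpolation=2)[:,:760]
f=np.pad(f,((0,0),(0,760-f.shape[1]),(0,0)))[:360]
cv2.imwrite("pics/c.png",np.vstack([e,f]))
E
```

```text
cam [404.59525237 -37.96833942 874.36781765]
(196, 252, 13, 10) 92.5 [[196.0, 261.0], [196.0, 252.0], [208.0, 252.0], [208.0, 261.0]] 
 [[389.   87.8 124. ]
 [407.1  88.  124. ]
 [406.9  63.5 124. ]
 [388.8  63.4 124. ]]
(275, 228, 61, 34) 1026.0 [[275.0, 228.0], [335.0, 228.0], [335.0, 261.0], [275.0, 261.0]] 
 [[ 453.8  -73.3  124. ]
 [ 451.7 -196.5  124. ]
 [ 384.8 -193.7  124. ]
 [ 387.2  -71.9  124. ]]
(196, 225, 77, 28) 1112.0 [[195.3000030517578, 250.6999969482422], [196.0, 224.6999969482422], [272.6000061035156, 226.60000610351562], [272.0, 252.6999969482422]] 
 [[409.7  89.3 124. ]
 [462.6  88.5 124. ]
 [456.7 -68.5 124. ]
 [404.  -66.1 124. ]]
232 [201 203 201 123  18  14  15  18  11  11  21  16  14  12  12  16  16  12
   6   7  19]
233 [197 198 198 119   1  11  14   2   6  12   4  15  11   8   5  17  14  11
  18   9  13]
234 [198 202 199 118  42  33  28  31  31  15  16  16  14  14  13  13   9   6
   2  18  12]
235 [198 203 210 172 135 116 104 100  99  75  71  69  55  49  49  48  41  38
  39   1   1]
236 [188 193 234 241 239 219 199 197 198 167 161 163 144 138 135 137 127 1
[... 1227 characters left out ...]
3 236 237 241 244 246 246 254 254 253 255 255 255
 255  52   3]
251 [121 125 147 124 124 133 138 138 145 163 165 170 232 229 201 213 239 236
 238  41   5]
252 [125 134 140  57  33  42  46  47  55  69  72  81 162 151 101 112 135 132
 133  23   0]
253 [142 160 174  61   3   8  17   7   3  20  17  21  96  78  22  31  41  39
  41  10   7]
254 [178 186 194  72  12  19   3   3   4   3   8  18  43  33   0   5   8   4
   3   8  11]
255 [194 198 198  77   7  13  17   7   8   5  16  10   6  12   8   3  14   9
   0   9  14]
256 [196 198 197  73  13  18  14  16  11  14  18   9  13  17  11  19  14  11
  14   3   0]
257 [195 200 197  76  20  17  13  16  15   2  17  15   4  13   4  17  10   3
   2   8   8]
```

View pics/c.png

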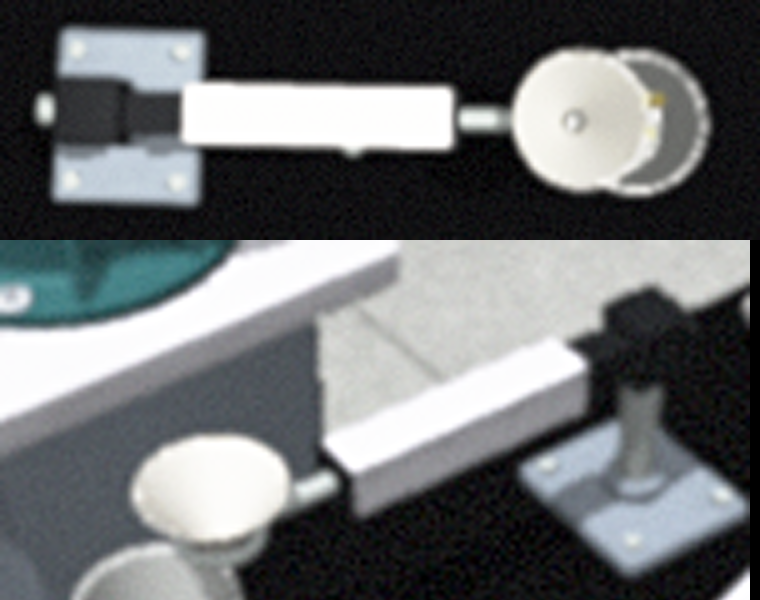

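The crop shows the button's dome as a small bump on the robot-side face, at about full-image (248, 252.5). The tube spans columns 205–273, slightly rotated. Next I'll take its sub-pixel edges.

```bash
python3 - <<'E'
import numpy as np
from h import *
d=np.load("top0.npz");g=d["c"].min(2).astype(float)
def cross(p,off):  # first falling crossing of 128
    i=np.argmax(p<128);return off+i-1+(p[i-1]-128)/(p[i-1]-p[i])
U=[];L=[]
for x in [*range(210,241,2),*range(258,270,2)]:
    col=g[:,x];L.append((x,cross(col[244:],244)));U.append((x,244-cross(col[244::-1],0)))
R=[(cross(g[y,260:],260),y) for y in range(239,242)]
Lf=[(230-cross(g[y,230::-1],0),y) for y in range(240,248)]
P=lambda a:ray(d,a,124)[:,:2]
u,l=P(U),P(L)
for e in(u,l):
    k=np.polyfit(e[:,1],e[:,0],1);print("x = %.4f*y + %.1f"%tuple(k))
ku=np.polyfit(u[:,1],u[:,0],1);kl=np.polyfit(l[:,1],l[:,0],1)
print("ends",P(Lf).mean(0),P(R).mean(0))
yb=(P(Lf).mean(0)[1]*50+P(R).mean(0)[1]*85)/135
print("button by ends y",yb,"x axis",np.polyval((ku+kl)/2,yb),"angle",np.arctan((ku+kl)[0]/2))
bx=np.arange(238,262);w=g[252:255,238:262].sum(0);w-=np.median(w);w[w<15]=0;print(w)
cx=(bx*w).sum()/w.sum();print(cx,ray(d,[(cx,252.5)],110))
E
```

```text
x = 0.0348*y + 439.5
x = 0.0333*y + 407.3
ends [424.09149434  70.45969081] [429.50194495 -68.8341349 ]
button by ends y -17.24382908272699 x axis 422.7961229647512 angle 0.034045444025761165
[  0.    0.    0.    0.    0.    0.    0.   50.5 158.5 246.5 272.5 215.5
 119.5  28.5   0.    0.    0.    0.    0.    0.    0.   21.5  44.5  36.5]
248.8961474036851 [[405.01910524 -19.12837789 110.        ]]
```

The rows are not in the units I measure in: shifts go in shares of 500 mm and turns go in shares of 2 rad. I convert before sending: -495.5 mm / 500 = -0.991, -410 mm / 500 = -0.82, 1.313 rad / 2 = 0.6565.

Emit:
move_tool(ticks=[{"tx": -0.82,"ty": -0.991,"yaw": 0.6565,"aperture": 70},{"tx": -0.82,"ty": -0.991,"yaw": 0.6565,"aperture": 70},{"tx": -0.82,"ty": -0.991,"yaw": 0.6565,"aperture": 70},{"tx": -0.82,"ty": -0.991,"yaw": 0.6565,"aperture": 70},{"tx": -0.82,"ty": -0.991,"yaw": 0.6565,"aperture": 70},{"tx": -0.82,"ty": -0.991,"yaw": 0.6565,"aperture": 70},{"tx": -0.82,"ty": -0.991,"yaw": 0.6565,"aperture": 70},{"tx": -0.82,"ty": -0.991,"yaw": 0.6565,"aperture": 70},{"tx": -0.82,"ty": -0.991,"yaw": 0.6565,"aperture": 70},{"tx": -0.82,"ty": -0.991,"yaw": 0.6565,"aperture": 70},{"tx": -0.82,"ty": -0.991,"yaw": 0.6565,"aperture": 70},{"tx": -0.82,"ty": -0.991,"yaw": 0.6565,"aperture": 70},{"tx": -0.82,"ty": -0.991,"yaw": 0.6565,"aperture": 70},{"tx": -0.82,"ty": -0.991,"yaw": 0.6565,"aperture": 70},{"tx": -0.82,"ty": -0.991,"yaw": 0.6565,"aperture": 70},{"tx": -0.82,"ty": -0.991,"yaw": 0.6565,"aperture": 70},{"tx": -0.82,"ty": -0.991,"yaw": 0.6565,"aperture": 70},{"tx": -0.82,"ty": -0.991,"yaw": 0.6565,"aperture": 70},{"tx": -0.82,"ty": -0.991,"yaw": 0.6565,"aperture": 70},{"tx": -0.82,"ty": -0.991,"yaw": 0.6565,"aperture": 70}], squeeze=40)

```text
time: 1.82
eef_pos: [421.8, -16.7, 215.9]
tcp_rot: [-0.001, 0.719, 0.695, -0.0]
wrist_force: [-0.3, -0.1, -1.0]
opening: 70.2
grip_force: 0.0
```

```bash
python3 - <<'E'
from station import r
import cv2,numpy as np
from scipy.spatial.transform import Rotation as R
d=r.get_image("wrist");cv2.imwrite("pics/w1.png",d["color"])
np.savez("w1.npz",K=[[d["fx"],0,d["cx"]],[0,d["fy"],d["cy"]],[0,0,1]],D=d["distortion"],T=d["world_to_cam"],c=d["color"])
s=r.get_state();print(s["time"],s["eef_pos"],s["wrist_force"],s["opening"]);w=s["tcp_rot"];print(R.from_quat([*w[1:],w[0]]).as_matrix().round(4))
E
```

```text
1.8667 [421.92620971 -16.67853198 215.97970413] [-0.25655624  0.1181139  -0.81311628] 70.13358005594402
[[ 3.230e-02  9.995e-01 -7.000e-04]
 [ 9.995e-01 -3.230e-02  3.000e-04]
 [ 3.000e-04 -7.000e-04 -1.000e+00]]
```

View pics/w1.png

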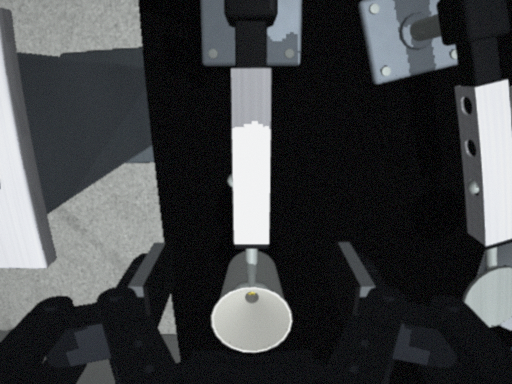

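The wrist view looks along the arm: white tube at columns 231–271, rows 68–244, button bump at (230, 181), funnel at (251, 320) and both fingers open astride. I'll use it to cross-check the tube pose.

```bash
python3 - <<'E'
import numpy as np
from h import *
d=np.load("w1.npz");g=d["c"].min(2).astype(float)
L=[];R=[]
for y in range(135,238,3):
    if abs(y-181)<12: continue
    a=np.where(g[y,220:285]>128)[0]+220;L.append((a[0]-.5,y));R.append((a[-1]+.5,y))
l,r_=ray(d,L,124),ray(d,R,124)
k=[np.polyfit(e[:,1],e[:,0],1) for e in(l,r_)];print(k)
cy=[i for i in range(60,80)if g[i,240:262].mean()>80][0],[i for i in range(230,250)if g[i,240:262].mean()>120][-1]
E=ray(d,[(251,cy[0]-.5),(251,cy[1]+.5)],124);print(cy,E)
yb=(E[0,1]*50+E[1,1]*85)/135;print("yb",yb,"x",np.polyval((k[0]+k[1])/2,yb),ray(d,[(230,181)],110),-d["T"][:3,:3].T@d["T"][:3,3])
E
```

```text
[array([3.14632993e-02, 4.08312515e+02]), array([3.22149871e-02, 4.37083456e+02])]
(68, 244) [[424.95857794  68.06013317 124.        ]
 [420.53601385 -67.63138389 124.        ]]
yb -17.375266464112368 x 422.1447719245008 [[405.28505249 -17.79686869 110.        ]] [425.02993757  57.81916156 373.54445792]
```

Both views agree: button at about (422.3, −17.5) with yaw right. Now I descend, then close.

Scaled: 117 mm / 500 = 0.234, 110 mm / 500 = 0.22.

Emit:
move_tool(ticks=[{"tx": -0.0016,"ty": 0.0008,"tz": 0.06,"aperture": 60},{"tx": -0.0016,"ty": 0.0008,"tz": 0.12,"aperture": 60},{"tx": -0.0016,"ty": 0.0008,"tz": 0.18,"aperture": 60},{"tx": -0.0016,"ty": 0.0008,"tz": 0.22,"aperture": 60},{"tx": -0.0016,"ty": 0.0008,"tz": 0.234,"aperture": 60},{"tx": -0.0016,"ty": 0.0008,"tz": 0.234,"aperture": 50},{"tx": -0.0016,"ty": 0.0008,"tz": 0.234,"aperture": 50}], squeeze=40)

```text
time: 2.45
eef_pos: [423.3, -18.2, 99.6]
tcp_rot: [0.0, 0.719, 0.695, -0.0]
wrist_force: [0.6, -0.2, 1.4]
opening: 49.7
grip_force: 0.0
```

Emit:
move_tool(ticks=[{"aperture": 20},{"aperture": 20},{"aperture": 20},{"aperture": 20},{"aperture": 20},{"aperture": 20},{"aperture": 20},{"aperture": 20}], squeeze=40)

```text
time: 3.12
eef_pos: [421.5, -18.5, 100.4]
tcp_rot: [-0.001, 0.719, 0.695, -0.001]
wrist_force: [-6.4, 1.6, 10.3]
opening: 26.8
grip_force: 39.2
```

```bash
python3 - <<'E'
from station import r
import cv2
d=r.get_image("wrist");cv2.imwrite("pics/w2.png",d["color"])
E
```

```text
(no output)
```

View pics/w2.png

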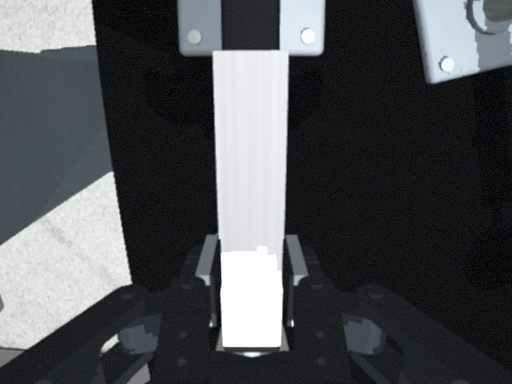

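The tube is pinched between both pads (opening 26.8 mm, so the button is flush) and hasn't moved. Next I slide outward partway and check the forces.

Scaled: -20 mm / 500 = -0.04, -18 mm / 500 = -0.036.

Emit:
move_tool(ticks=[{"tx": -0.006,"aperture": 20},{"tx": -0.012,"aperture": 20},{"tx": -0.018,"aperture": 20},{"tx": -0.024,"aperture": 20},{"tx": -0.03,"aperture": 20},{"tx": -0.036,"aperture": 20},{"tx": -0.04,"aperture": 20},{"tx": -0.04,"aperture": 20}], squeeze=40)

```text
time: 3.83
eef_pos: [420.9, -33.2, 99.9]
tcp_rot: [-0.004, 0.72, 0.694, 0.003]
wrist_force: [0.2, 28.9, 6.3]
opening: 26.8
grip_force: 40.7
```

```bash
python3 - <<'E'
from station import r
import cv2,numpy as np
d=r.get_image("top");np.savez("t2.npz",K=[[d["fx"],0,d["cx"]],[0,d["fy"],d["cy"]],[0,0,1]],D=d["distortion"],T=d["world_to_cam"],c=d["color"])
cv2.imwrite("pics/t2.png",cv2.resize(d["color"][200:290,150:350],None,fx=4,fy=4))
E
```

```text
(no output)
```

View pics/t2.png

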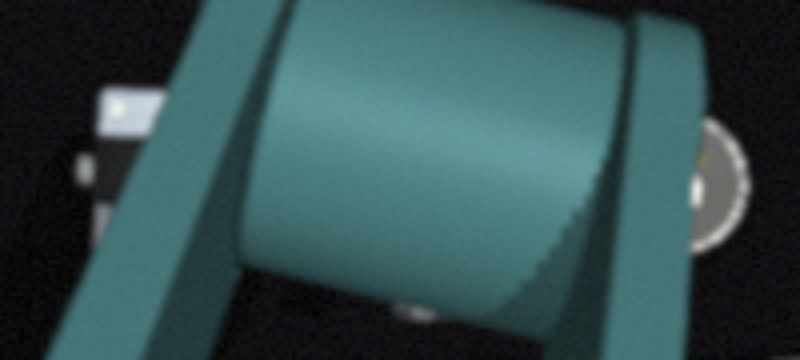

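The arm hides most of this view; only the cup's rim shows, at crop (720, 190). The 29 N pull suggests the pads slipped, so I'll check with the wrist and scene cameras.

```bash
python3 - <<'E'
from station import r
import cv2,numpy as np
d=r.get_image("wrist");c=d["color"]
e=r.get_image("scene")["color"]
s0=np.load("scene0.npz")["c"]
f=np.hstack([cv2.resize(x[100:220,150:320],(400,282)) for x in(s0,e)])
cv2.imwrite("pics/x3.png",np.vstack([np.hstack([cv2.resize(cv2.imread("pics/w2.png"),(400,300)),cv2.resize(c,(400,300))]),f]))
E
```

```text
(no output)
```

View pics/x3.png

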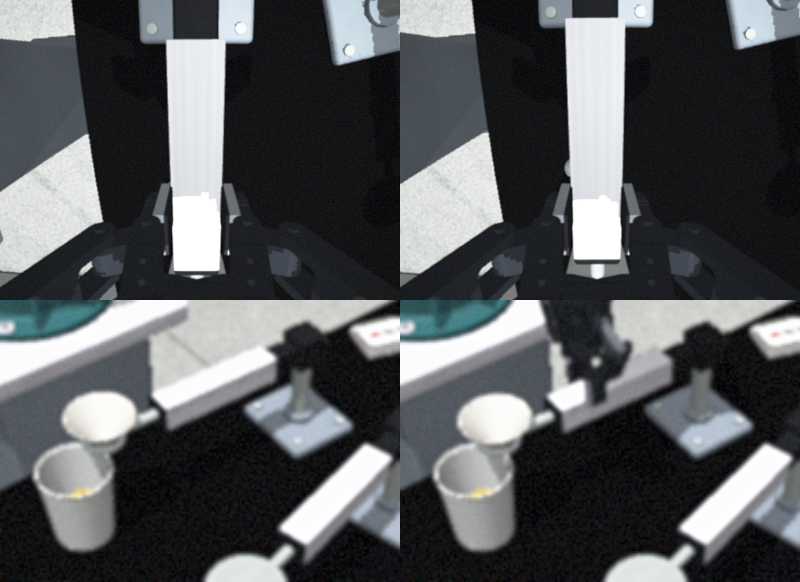

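The tube hasn't moved. The pads slipped off along it, and the button has popped out beside the pad at about (568, 168). I'll open, re-grip farther inboard at the button with more force, and slide slowly.

Scaled: 24 mm / 500 = 0.048, -16 mm / 500 = -0.032.

Emit:
move_tool(ticks=[{"tx": -0.032,"aperture": 50},{"tx": -0.032,"aperture": 50},{"tx": -0.032,"aperture": 50},{"ty": -0.002,"aperture": 50},{"tx": 0.024,"ty": -0.002,"aperture": 50},{"tx": 0.048,"ty": -0.002,"aperture": 50},{"tx": 0.048,"ty": -0.002,"aperture": 50},{"tx": 0.048,"ty": -0.002,"aperture": 50}], squeeze=90)

```text
time: 4.65
eef_pos: [422.6, -14.4, 99.5]
tcp_rot: [0.0, 0.719, 0.695, 0.0]
wrist_force: [0.6, -0.1, 0.2]
opening: 50.2
grip_force: 0.0
```

Emit:
move_tool(ticks=[{"aperture": 15},{"aperture": 15},{"aperture": 15},{"aperture": 15},{"aperture": 15},{"aperture": 15},{"aperture": 15},{"aperture": 15}], squeeze=90)

```text
time: 5.32
eef_pos: [421.5, -15.1, 99.7]
tcp_rot: [-0.0, 0.719, 0.695, -0.0]
wrist_force: [-4.6, 1.0, 12.5]
opening: 25.4
grip_force: 88.7
```

Emit:
move_tool(ticks=[{"tx": -0.002,"aperture": 15},{"tx": -0.004,"aperture": 15},{"tx": -0.006,"aperture": 15}], squeeze=90)

```text
time: 5.57
eef_pos: [421.5, -16.3, 99.8]
tcp_rot: [-0.002, 0.72, 0.694, 0.001]
wrist_force: [-2.2, 12.1, 13.6]
opening: 25.3
grip_force: 89.2
```

Emit:
move_tool(ticks=[{"tx": -0.002,"aperture": 15},{"tx": -0.004,"aperture": 15},{"tx": -0.006,"aperture": 15}], squeeze=90)

```text
time: 5.82
eef_pos: [421.4, -17.4, 99.7]
tcp_rot: [-0.003, 0.72, 0.694, 0.002]
wrist_force: [-0.9, 23.0, 14.2]
opening: 25.2
grip_force: 89.3
```

Scaled: -3 mm / 500 = -0.006, -2 mm / 500 = -0.004.

Emit:
move_tool(ticks=[{"tx": -0.002,"aperture": 15},{"tx": -0.004,"aperture": 15},{"tx": -0.006,"aperture": 15}], squeeze=90)

```text
time: 6.07
eef_pos: [421.3, -18.4, 99.7]
tcp_rot: [-0.004, 0.721, 0.693, 0.003]
wrist_force: [0.7, 33.6, 16.1]
opening: 25.2
grip_force: 89.3
```

```bash
python3 - <<'E'
from station import r
import cv2,numpy as np
s=r.get_state();print(s["eef_pos"],s["wrist_force"],s["wrist_torque"])
d=r.get_image("wrist");c=d["color"]
cv2.imwrite("pics/x4.png",np.hstack([cv2.resize(c[180:360,170:340],(680,600),interpolation=2)]))
g=c.min(2);g0=cv2.imread("pics/w2.png").min(2)
print([[i for i in range(30,80) if q[i,225:275].mean()>120][0] for q in(g0,g)])
E
```

```text
[421.30283767 -18.39347002  99.70973091] [ 0.72415998 33.57520479 16.12553868] [ 5.54460938 -0.11646333  0.34251376]
[50, 65]
```

View pics/x4.png

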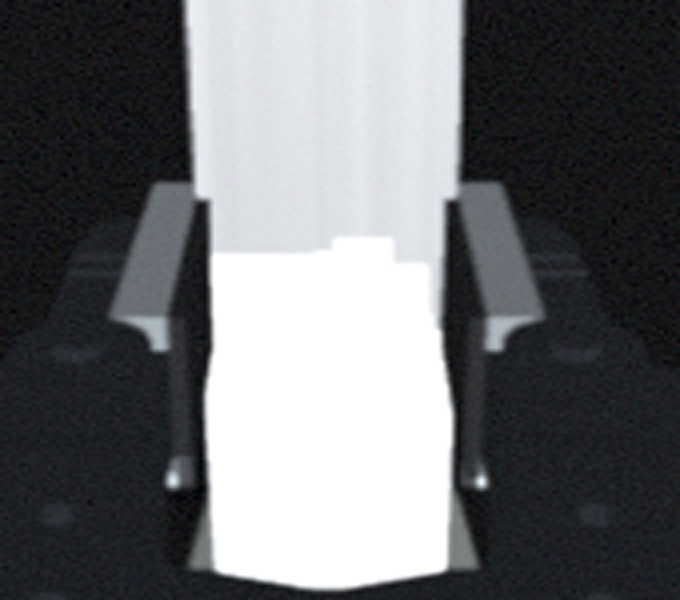

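The tube is firmly held between both pads, and its inner end moved from row 50 to row 65. I'll convert that to tube travel using the calibration.

```bash
python3 - <<'E'
from station import r
from h import *
d=r.get_image("wrist");D=dict(K=[[d["fx"],0,d["cx"]],[0,d["fy"],d["cy"]],[0,0,1]],D=d["distortion"],T=d["world_to_cam"])
g=d["color"].min(2).astype(float);p=g[:,235:265].mean(1)
i=[k for k in range(20,110) if p[k]>115][0];i0=i-1+(115-p[i-1])/(p[i]-p[i-1])
print(i0,ray(D,[(250,i0)],124),d["fx"]); s=r.get_state();print(s["eef_pos"],s["wrist_force"],s["time"])
E
```

```text
64.3548 [[424.71025621  62.54930916 124.        ]] 342.11508717721296
[421.34223677 -18.41618187  99.73064124] [-0.3231717  30.44644637 15.98082961] 6.1667
```

Scaled: 10 mm / 500 = 0.02, 8 mm / 500 = 0.016.

Emit:
move_tool(ticks=[{"tx": 0.008,"aperture": 15},{"tx": 0.016,"aperture": 15},{"tx": 0.02,"aperture": 15},{"tx": 0.02,"aperture": 15}], squeeze=110)

```text
time: 6.5
eef_pos: [421.5, -14.2, 99.8]
tcp_rot: [-0.0, 0.719, 0.695, -0.001]
wrist_force: [-4.9, 0.0, 14.2]
opening: 24.5
grip_force: 109.2
```

Emit:
move_tool(ticks=[{"tx": -0.01,"aperture": 15},{"tx": -0.02,"aperture": 15},{"tx": -0.026,"aperture": 15}], squeeze=110)

```text
time: 6.75
eef_pos: [421.3, -19.6, 99.8]
tcp_rot: [-0.005, 0.722, 0.692, 0.005]
wrist_force: [3.2, 49.4, 17.8]
opening: 24.6
grip_force: 110.1
```

Emit:
move_tool(ticks=[{"tx": -0.004,"aperture": 15},{"tx": -0.008,"aperture": 15},{"tx": -0.008,"aperture": 15}], squeeze=110)

```text
time: 7.0
eef_pos: [421.2, -20.7, 99.8]
tcp_rot: [-0.007, 0.722, 0.692, 0.007]
wrist_force: [4.2, 54.9, 19.0]
opening: 25.2
grip_force: 109.8
```

Emit:
move_tool(ticks=[{"tx": -0.004,"aperture": 15},{"tx": -0.008,"aperture": 15},{"tx": -0.008,"aperture": 15}], squeeze=110)

```text
time: 7.25
eef_pos: [421.1, -21.9, 99.8]
tcp_rot: [-0.008, 0.723, 0.691, 0.008]
wrist_force: [6.9, 69.0, 20.3]
opening: 24.6
grip_force: 109.7
```

Scaled: 18 mm / 500 = 0.036, 15 mm / 500 = 0.03.

```bash
cat > m.py <<'E'
from station import r
from h import *
def end():
    d=r.get_image("wrist");D=dict(K=[[d["fx"],0,d["cx"]],[0,d["fy"],d["cy"]],[0,0,1]],D=d["distortion"],T=d["world_to_cam"])
    g=d["color"].min(2).astype(float);p=g[:,240:260].mean(1)
    i=[k for k in range(10,130) if p[k]>115][0];i0=i-1+(115-p[i-1])/(p[i]-p[i-1])
    # base plate bolts / fixed reference: bright plate lower edge left of tube, z~6
    b=g[:,200:212].mean(1);j=[k for k in range(5,120) if b[k]>80]
    s=r.get_state()
    print("end",i0,ray(D,[(250,i0)],124)[0].round(1),"plate edge",j[-1] if j else None,ray(D,[(206,j[-1]+.5)],6)[0].round(1) if j else "",s["eef_pos"].round(1),s["wrist_force"].round(1),s["time"])
end()
E
python3 m.py
```

```text
end 63.394349617422016 [424.9  59.2 124. ] plate edge 53 [394.2  76.4   6. ] [421.1 -21.9  99.8] [ 8.  68.5 19.8] 7.3
```

Emit:
move_tool(ticks=[{"tx": 0.01,"aperture": 15},{"tx": 0.02,"aperture": 15},{"tx": 0.03,"aperture": 15},{"tx": 0.036,"aperture": 15},{"tx": 0.036,"aperture": 15}], squeeze=40)

```text
time: 7.72
eef_pos: [421.5, -15.8, 99.9]
tcp_rot: [-0.001, 0.719, 0.695, -0.0]
wrist_force: [-4.5, 5.8, 14.8]
opening: 24.5
grip_force: 109.0
```

```bash
python3 m.py
```

```text
end 64.81478873239436 [424.4  65.2 124. ] plate edge 58 [393.5  76.4   6. ] [421.5 -15.9  99.9] [-3.8  6.4 13.6] 7.7667
```

Emit:
move_tool(ticks=[{"aperture": 50},{"aperture": 50},{"aperture": 50}], squeeze=40)

```text
time: 8.02
eef_pos: [422.5, -17.2, 99.2]
tcp_rot: [0.0, 0.719, 0.695, -0.0]
wrist_force: [-0.8, 1.0, 0.1]
opening: 49.8
grip_force: 0.0
```

```bash
python3 m.py
```

```text
end 59.16515232495991 [425.5  65.8 124. ] plate edge 56 [394.8  76.2   6. ] [422.4 -17.2  99.1] [-0.4  0.6 -0.3] 8.0667
```

```bash
python3 - <<'E'
from station import r
import cv2,numpy as np
d=r.get_image("wrist");c=d["color"]
T=d["world_to_cam"];K=np.array([[d["fx"],0,d["cx"]],[0,d["fy"],d["cy"]],[0,0,1]])
f=lambda p:cv2.projectPoints(np.float64(p),cv2.Rodrigues(T[:3,:3])[0],T[:3,3],K,np.array(d["distortion"]))[0][:,0].round(1)
print(f([(408,-17.5,110),(403,-17.5,110),(422,-17.5,124),(408,-17.5,124),(397,-6,91),(397,-6,130),(397,-28,91)]))
a=np.clip(c[190:384,150:350].astype(float)*2.2,0,255).astype(np.uint8)
cv2.imwrite("pics/x5.png",cv2.resize(a,None,fx=3,fy=3,interpolation=2))
s=r.get_state();print(s["eef_pos"],s["opening"])
E
```

```text
[[219.6 247.5]
 [209.2 247.7]
 [248.8 261.3]
 [216.9 262.2]
 [200.3 211.2]
 [187.1 245.5]
 [203.6 249.2]]
[422.36732122 -17.13116212  99.07680964] 50.02400111364888
```

View pics/x5.png

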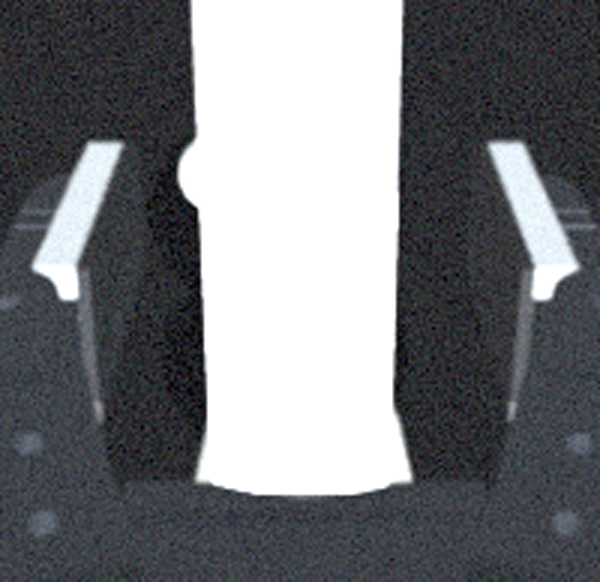

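The button is at full-image (213, 247), matching y = −17.5 and z = 110. The open fingertips appear at about (191, 237), which back-projects to z ≈ 120. So the pads hang higher than assumed and only the tips were meeting the button. I'll grip 12 mm lower.

The rows are not in the units I measure in: shifts go in shares of 500 mm and turns go in shares of 2 rad. I convert before sending: 12 mm / 500 = 0.024, 6 mm / 500 = 0.012.

Emit:
move_tool(ticks=[{"tx": 0.004,"ty": -0.001,"tz": 0.012,"aperture": 50},{"tx": 0.004,"ty": -0.001,"tz": 0.024,"aperture": 50},{"tx": 0.004,"ty": -0.001,"tz": 0.024,"aperture": 50}], squeeze=50)

```text
time: 8.37
eef_pos: [420.7, -14.5, 85.9]
tcp_rot: [-0.001, 0.719, 0.695, -0.001]
wrist_force: [-1.0, -0.5, 1.4]
opening: 49.8
grip_force: 0.0
```

Emit:
move_tool(ticks=[{"aperture": 15},{"aperture": 15},{"aperture": 15},{"aperture": 15},{"aperture": 15},{"aperture": 15},{"aperture": 15},{"aperture": 15}], squeeze=50)

```text
time: 9.03
eef_pos: [421.4, -14.6, 87.0]
tcp_rot: [-0.0, 0.719, 0.695, -0.0]
wrist_force: [-0.4, -0.1, -1.5]
opening: 27.1
grip_force: 50.1
```

Emit:
move_tool(ticks=[{"tx": -0.002,"aperture": 15},{"tx": -0.004,"aperture": 15},{"tx": -0.006,"aperture": 15}], squeeze=50)

```text
time: 9.28
eef_pos: [421.4, -17.0, 87.0]
tcp_rot: [-0.001, 0.719, 0.695, 0.0]
wrist_force: [-0.7, 7.1, -2.4]
opening: 27.1
grip_force: 50.0
```

```bash
python3 m.py
```

```text
end 64.80602240896359 [424.4  63.4 124. ] plate edge 55 [395.2  76.3   6. ] [421.4 -17.   87. ] [-0.7  6.5 -1.8] 9.3333
```

The lower grip helps: the tool follows with only 7 N. I'll keep going.

Scaled: -6 mm / 500 = -0.012, -4 mm / 500 = -0.008.

Emit:
move_tool(ticks=[{"tx": -0.004,"aperture": 15},{"tx": -0.008,"aperture": 15},{"tx": -0.012,"aperture": 15},{"tx": -0.012,"aperture": 15}], squeeze=50)

```text
time: 9.67
eef_pos: [421.2, -23.6, 87.0]
tcp_rot: [-0.0, 0.719, 0.695, -0.0]
wrist_force: [-0.4, 2.0, -1.9]
opening: 27.1
grip_force: 49.5
```

```bash
python3 m.py
```

```text
end 64.85095812633072 [424.1  56.8 124. ] plate edge 44 [395.4  76.6   6. ] [421.1 -23.7  87. ] [-1.1  0.8 -3.1] 9.7167
```

Emit:
move_tool(ticks=[{"tx": -0.004,"aperture": 15},{"tx": -0.008,"aperture": 15},{"tx": -0.012,"aperture": 15},{"tx": -0.012,"aperture": 15}], squeeze=50)

```text
time: 10.05
eef_pos: [421.0, -29.9, 87.0]
tcp_rot: [-0.0, 0.719, 0.695, -0.0]
wrist_force: [-1.4, 0.5, -4.1]
opening: 26.7
grip_force: 49.4
```

```bash
python3 m.py
```

```text
end 65.03471791692499 [423.9  50.4 124. ] plate edge 34 [395.5  76.5   6. ] [421. -30.  87.] [-1.2  0.8 -3. ] 10.1
```

Scaled: -14 mm / 500 = -0.028, -12 mm / 500 = -0.024.

Emit:
move_tool(ticks=[{"tx": -0.006,"aperture": 15},{"tx": -0.012,"aperture": 15},{"tx": -0.018,"aperture": 15},{"tx": -0.024,"aperture": 15},{"tx": -0.028,"aperture": 15},{"tx": -0.028,"aperture": 15}], squeeze=50)

```text
time: 10.6
eef_pos: [420.6, -44.6, 87.1]
tcp_rot: [0.0, 0.719, 0.695, -0.001]
wrist_force: [-1.4, -4.9, -3.5]
opening: 27.1
grip_force: 49.8
```

Emit:
move_tool(ticks=[{"tx": -0.002,"aperture": 15},{"tx": -0.004,"aperture": 15},{"tx": -0.004,"aperture": 15}], squeeze=50)

```text
time: 10.85
eef_pos: [420.6, -46.0, 87.0]
tcp_rot: [0.0, 0.719, 0.695, -0.0]
wrist_force: [-1.3, -1.5, -4.5]
opening: 27.0
grip_force: 49.8
```

Emit:
move_tool(ticks=[{"tx": -0.002,"aperture": 15},{"tx": -0.004,"aperture": 15},{"tx": -0.004,"aperture": 15}], squeeze=50)

```text
time: 11.1
eef_pos: [420.5, -47.5, 87.0]
tcp_rot: [-0.0, 0.719, 0.695, -0.0]
wrist_force: [-0.9, 0.8, -4.6]
opening: 26.7
grip_force: 49.8
```

```bash
python3 m.py
```

```text
end 64.93498904309715 [423.5  32.8 124. ] plate edge 6 [396.1  76.4   6. ] [420.5 -47.5  87. ] [-1.3  1.  -3.8] 11.15
```

Scaled: -1.5 mm / 500 = -0.003, -0.7 mm / 500 = -0.0014.

Emit:
move_tool(ticks=[{"tx": -0.0014,"aperture": 15},{"tx": -0.003,"aperture": 15},{"tx": -0.003,"aperture": 15}], squeeze=50)

```text
time: 11.4
eef_pos: [420.4, -49.1, 87.1]
tcp_rot: [-0.0, 0.719, 0.695, -0.0]
wrist_force: [-1.7, 1.2, -5.0]
opening: 27.3
grip_force: 49.8
```

Emit:
move_tool(ticks=[{"tx": -0.0014,"aperture": 15},{"tx": -0.003,"aperture": 15},{"tx": -0.003,"aperture": 15}], squeeze=50)

```text
time: 11.65
eef_pos: [420.4, -50.1, 87.1]
tcp_rot: [-0.0, 0.719, 0.695, 0.0]
wrist_force: [-0.4, 5.2, -5.3]
opening: 26.7
grip_force: 49.8
```

Emit:
move_tool(ticks=[{"tx": -0.0014,"aperture": 15},{"tx": -0.003,"aperture": 15},{"tx": -0.003,"aperture": 15}], squeeze=50)

```text
time: 11.9
eef_pos: [420.4, -50.6, 87.1]
tcp_rot: [-0.001, 0.719, 0.695, 0.001]
wrist_force: [-0.1, 10.5, -4.1]
opening: 26.6
grip_force: 50.0
```

The force is rising against the button, so it has caught in the next hole. I'll relax, look, then release.

Scaled: 2.5 mm / 500 = 0.005, 1 mm / 500 = 0.002.

Emit:
move_tool(ticks=[{"tx": 0.002,"aperture": 15},{"tx": 0.005,"aperture": 15},{"tx": 0.005,"aperture": 15}], squeeze=50)

```text
time: 12.15
eef_pos: [420.5, -49.5, 87.1]
tcp_rot: [-0.0, 0.719, 0.695, -0.0]
wrist_force: [-0.7, 2.5, -5.1]
opening: 27.1
grip_force: 49.6
```

Emit:
move_tool(ticks=[{"aperture": 60},{"aperture": 60},{"aperture": 60},{"tz": -0.06,"aperture": 60},{"tz": -0.12,"aperture": 60},{"tz": -0.18,"aperture": 60},{"tz": -0.25,"aperture": 60},{"tz": -0.25,"aperture": 60},{"tx": 0.04,"tz": -0.25,"aperture": 60},{"tx": 0.08,"tz": -0.25,"aperture": 60},{"tx": 0.08,"tz": -0.25,"aperture": 60},{"tx": 0.08,"tz": -0.25,"aperture": 60}], squeeze=50)

```text
time: 13.15
eef_pos: [422.2, -9.5, 212.3]
tcp_rot: [0.001, 0.718, 0.696, 0.0]
wrist_force: [-0.1, -0.6, -0.3]
opening: 59.6
grip_force: 0.0
```

```bash
python3 - <<'E'
from station import r
import cv2,numpy as np
from h import *
d=r.get_image("wrist");c=d["color"];cv2.imwrite("pics/f.png",c)
s=r.get_state();print(s["eef_pos"],s["wrist_force"],s["opening"],s["time"])
D=dict(K=[[d["fx"],0,d["cx"]],[0,d["fy"],d["cy"]],[0,0,1]],D=d["distortion"],T=d["world_to_cam"])
g=c.min(2).astype(float);p=g[:,240:262].mean(1);b=[i for i in range(384) if p[i]>115];print(b[0],b[-1])
col=g[:,240:262].mean(1);run=np.split(np.array(b),np.where(np.diff(b)>1)[0]+1)
for q in run: print(q[0],q[-1],ray(D,[(251,q[0]-.5),(251,q[-1]+.5)],124)[:,1].round(1))
E
```

```text
[422.23302399  -9.95288049 212.1754888 ] [ 0.34351044 -0.30754688  0.91334097] 59.83739235260413 13.2
131 355
131 293 [  31.7 -104.6]
299 308 [-109.6 -119.9]
328 329 [-140.2 -142.4]
334 355 [-146.9 -172.4]
```

View pics/f.png

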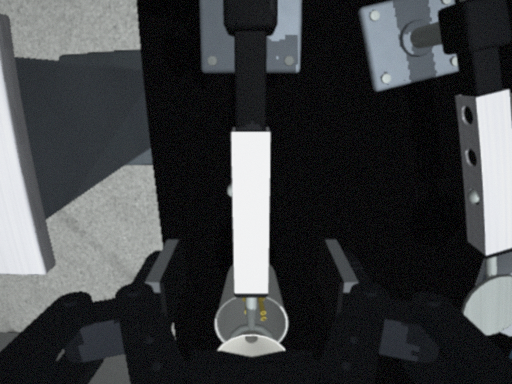

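The tube's ends moved about 36–37 mm out, the button shows proud again at (230, 190), and the gripper is clear and open. The plate arm is unmoved.

```bash
python3 -c "
from station import r
print(r.close_job())"
```

```text
the job is handed in; nothing more can be done
None
```

The funnel arm is one hole farther out (about 36–37 mm measured, against 35 mm nominal) with its button sprung out again, the plate arm looks untouched, the gripper is open and clear, and the job is handed in at about 13 s; no verdict came back.

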